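# Proof-pull three spring clamps and scrap the weak one

### The job

One of the three spring clamps in the wooden test jig has gone weak: find it by pulling on their test cards, straight out of the jaws, with about 8 N and never more than 12 N, and not by squeezing the handles; a sound clamp holds its card at that pull, the weak one lets it slide out. Lay the card that came out on the empty black iron plate next to the pan, and put the weak clamp in the red-rimmed pan. Leave the two sound clamps in the jig with their cards still gripped, and do not push the pliers and the screwdriver about.

Things in the scene. Friction and masses are not known exactly. Their poses are not given: they have to be found in the camera images.
- clamp_a: spring clamp lying on its side, 112 x 59 x 29 mm, 0.16 kg, dark steel with orange jaw tips and handle sleeves; all three look alike. Origin: underside, on the pivot axis; +x to the handles, -x to the jaw tips (-58 mm). Steel bracket round the pivot, x -10 to +18 mm, 40 mm wide in y: pinch it there from above (x = +8). Jaws grip from x = -52 to -34. One clamp, not known which, is weak.
- clamp_b: spring clamp lying on its side, 112 x 59 x 29 mm, 0.16 kg, dark steel with orange jaw tips and handle sleeves; all three look alike. Origin: underside, on the pivot axis; +x to the handles, -x to the jaw tips (-58 mm). Steel bracket round the pivot, x -10 to +18 mm, 40 mm wide in y: pinch it there from above (x = +8). Jaws grip from x = -52 to -34. One clamp, not known which, is weak.
- clamp_c: spring clamp lying on its side, 112 x 59 x 29 mm, 0.16 kg, dark steel with orange jaw tips and handle sleeves; all three look alike. Origin: underside, on the pivot axis; +x to the handles, -x to the jaw tips (-58 mm). Steel bracket round the pivot, x -10 to +18 mm, 40 mm wide in y: pinch it there from above (x = +8). Jaws grip from x = -52 to -34. One clamp, not known which, is weak.
- card_a: test card held by clamp a: aluminium blade 4 mm thick, 40 mm high, on edge on the board, with a blue grip block 26 (x) x 12 (y) x 40 mm at its front; 30 g. Origin: underside centre of the grip block (pinch it across y); the blade reaches from there to x = +60 mm, its last 16 mm in the jaws. Starts 96 mm in front (-x) of the clamp's origin; comes out along -x, free after 25 mm.
- card_b: test card held by clamp b: aluminium blade 4 mm thick, 40 mm high, on edge on the board, with a blue grip block 26 (x) x 12 (y) x 40 mm at its front; 30 g. Origin: underside centre of the grip block (pinch it across y); the blade reaches from there to x = +60 mm, its last 16 mm in the jaws. Starts 96 mm in front (-x) of the clamp's origin; comes out along -x, free after 25 mm.
- card_c: test card held by clamp c: aluminium blade 4 mm thick, 40 mm high, on edge on the board, with a blue grip block 26 (x) x 12 (y) x 40 mm at its front; 30 g. Origin: underside centre of the grip block (pinch it across y); the blade reaches from there to x = +60 mm, its last 16 mm in the jaws. Starts 96 mm in front (-x) of the clamp's origin; comes out along -x, free after 25 mm.
- jaw_a (a joint): swinging jaw of clamp a, rad: 0 gripping its 4 mm card, about -0.09 shut on nothing, positive when squeezed open by the handles. A sound spring holds its card to at least 14 N of pull; the weak one lets it slide at 2.5 to 5.5 N. Once the play is taken up the pull rises by about 5 N per mm.
- jaw_b (a joint): swinging jaw of clamp b, rad: 0 gripping its 4 mm card, about -0.09 shut on nothing, positive when squeezed open by the handles. A sound spring holds its card to at least 14 N of pull; the weak one lets it slide at 2.5 to 5.5 N. Once the play is taken up the pull rises by about 5 N per mm.
- jaw_c (a joint): swinging jaw of clamp c, rad: 0 gripping its 4 mm card, about -0.09 shut on nothing, positive when squeezed open by the handles. A sound spring holds its card to at least 14 N of pull; the weak one lets it slide at 2.5 to 5.5 N. Once the play is taken up the pull rises by about 5 N per mm.
- jig: wooden jig, fixed board 200 (x) x 265 (y) x 18 mm; origin: underside centre, x away from the robot, z up. Three nests: pivots at x = 28, y = 90, 0, -90 mm, a clamp in each, its card in front. A nest is three steel pins, 8 mm thick, 32 mm high: two at x = -15, y = +-17 mm from the pivot, taking the pull on the bracket, one at x = +24.5; the clamp has 1 to 2.5 mm of play and lifts straight up out.
- pan: brown pan with a red rim, fixed, 198 mm across, 58 mm high; flat inside for 92 mm across at 6 mm height, then sloping (130 mm across at 28 mm height); origin at the centre of its underside
- plate: empty black iron plate with a raised rim, next to the pan (not the black tray with the rotary tool), fixed, 130 (x) x 200 (y) mm in its own frame, floor 8 mm and rim 16 mm high, rim 8 mm wide; origin at the centre of its underside
- pliers: blue-handled pliers, 165 mm, lying loose on the bench in front of the jig; origin at the centre of the underside; a bystander
- screwdriver: red screwdriver, 200 mm, lying loose on the bench behind the jig; origin at the centre of the underside; a bystander
There are look-alikes about, which are no part of the job. What is shaped like the card_b but green is not meant.

How it is judged:
By the outcome, as a careful person would: the job done as asked, in the order asked, and still so for the second after the job is handed in, with the robot touching nothing.
It also fails if it takes over 67 s, if anything falls off the work surface, if the arm or the gripper's body presses on something with over 40 N, if the wrist force passes 120 N, or if a joint passes its speed limit or range.

### The arm

A 6-joint arm with a two-finger parallel gripper is mounted at the origin on a cart in front of the work surface, level with it; the furniture and walls round the work are solid. World frame = base frame: x ahead of the robot, y to its left, z up, the work surface at z = 0. Lengths are in m, angles in rad, forces in N, time in s.
With the tool pointing down it reaches from about 0.25 to 0.85 m from the base axis. Payload 12.5 kg.
Tool frame: the origin (TCP) lies at the very end of the fingers, on their centre line; the grasp point (between the pads) lies 19 mm behind it (arm.grip_point_offset is the distance from the TCP to the grasp point, in m); z points along the fingers, y is the line along which they close (so a half turn about z gives the same grasp; the last joint's range is limited). The gripper opens to 93 mm and grips with 3 to 60 N. Pads are 15 mm wide; open, the fingers measure 128 mm over their backs; the gripper's body (75 mm by 188 mm) begins 65 mm behind the grasp point.
Start: joints at [-1.277, 0.351, 1.652, -0, 1.139, -0.085], TCP at [0.203, -0.511, 0.219] pointing down, gripper open.
Joint ranges: [-2.75, 2.75], [-0.79, 2.1], [0.01, 2.65], [-1.57, 4.71], [0.07, 3.14], [-2.87, 2.87]. Speed limits (rad/s): [2.22, 2.22, 2.79, 3.14, 3.14, 3.14].

### API

Orientations are given as a unit quaternion [x, y, z, w].
In Python, from bench import arm, grab_frame, camera_model, order gives the robot as it stands.
- The arm moves only by the tool apply_moves, never from a script. Its argument "deltas" is a list of rows, each a list of 3 entries, a list of its own where there are three numbers: the opening, from -1 (shut) to 1 (fully open), then the shift along the tool's x, y, z in mm, then the turn about the tool's z in rad. In form: [[gripper, [dx, dy, dz], roll], ...]. A call has 1 to 12 rows; each row is the pose to reach, as a shift and turn from the pose commanded when the call began, along the tool's axes at that moment; what a row does not reach only later rows make up. A row lasts 1/12 s, in which the tool goes at most 41.7 mm and 7.16 degrees, less where a joint would pass 70% of its speed; a pose out of reach is approached as far as the arm can. A call with a gripper value outside its range is refused whole. The fingers move at their own pace and stop on an object; "newtons" is the grip in N (left out, the last holds). Time passes only in rows, so rows that repeat a pose let the fingers close. It gives the time, the measured TCP pose, the force, the opening and the grip force at its end, in the units of the state.
- arm.get_state(): the state, without advancing time (a new reading comes with each control period).
- grab_frame(name): name is "scene" or "top" or "wrist"; returns the picture (400x640x3 uint8, blue, green, red); there is no depth.
- camera_model(name): a dict with "vfov" (degrees; the focal length in pixels is half the picture's height over the tangent of half this angle, whatever the lens; pixels are square), "cx", "cy" (the principal point, pixels), "world_from_camera" (4x4, takes a point from camera to world coordinates); the wrist camera has in their place "mount" (4x4, takes a point from camera to tool coordinates, whose origin is the TCP and whose axes are the flange's). Camera axes: x right, y down, z forward; pixel columns grow to the right and rows downward; lengths in m; the calibration is good to about 2 mm. A picture is of the moment at which its call begins: read the wrist's pose just before it. camera_model takes no time and is no camera call.
- order.hand_in(): hands the job in; it is judged then, once.
The state is a dict: "t": time; "qpos": joint angles; "qd": joint speeds; "joint_efforts": joint torques, N m; "tool_pos": TCP position; "ee_rot": TCP orientation; "force": force on the tool from outside, world axes, zero at the start; "moment": the same for the moment, N m; "grip_width": finger opening in m; "grasp_force": force on a finger pad.
Only numpy, scipy, OpenCV 4.12 (cv2) and the standard library are available. Lean on these libraries where they do the work, as an engineer would, in place of code of your own. Each camera call takes 0.05 s, during which the arm holds its last target. There are 200 camera calls.

## Working session

There is one attempt and no reset: what is moved stays moved. The work goes in short steps, Python scripts to look and compute and a tool call to move; the robot and the scene stay as the last step left them, time stands still between calls to the robot, and variables do not carry over. Pictures are saved under pics/ and viewed, at most 10 in all, crops included, and the job is handed in when it is done.

Besides the shell and the picture viewer there is one more tool, called after ">>>" by a JSON object that holds its "method" and its "body", one argument or row to a line. apply_moves: Moves the arm, as the interface text tells. Its arguments: {"type":"object","properties":{"deltas":{"type":"array"},"newtons":{"type":"number"}},"required":["deltas"]}

```bash
mkdir -p pics; ls
python3 - <<'E'
from bench import arm, grab_frame, camera_model
import cv2,numpy as np
for n in ["scene","top"]:
    cv2.imwrite(f"pics/{n}0.png",grab_frame(n)); m=camera_model(n); print(n,m['vfov'],m['cx'],m['cy']);print(np.round(m['world_from_camera'],4).tolist())
print(camera_model("wrist"))
s=arm.get_state();print(s)
E
```

```text
pics
scene 50.54276299262627 325.64098838370154 196.9726203016538
[[-0.7283, -0.3866, 0.5658, -0.1738], [-0.6849, 0.3826, -0.6202, 0.8682], [0.0233, -0.8392, -0.5434, 0.7504], [0.0, 0.0, 0.0, 1.0]]
top 44.35992421278465 316.9571810029357 196.50035138609067
[[0.0048, -0.9809, 0.1942, 0.2596], [-1.0, -0.0044, 0.0024, 0.0765], [-0.0015, -0.1942, -0.981, 1.5141], [0.0, 0.0, 0.0, 1.0]]
{'vfov': 68.28502435861506, 'cx': 324.42658285796995, 'cy': 200.62086375413858, 'mount': array([[-1.96777703e-04, -9.61135790e-01, -2.76075994e-01,
         7.73009814e-02],
       [ 9.99999639e-01, -4.17439969e-04,  7.40516619e-04,
        -2.59214199e-04],
       [-8.26982180e-04, -2.76075748e-01,  9.61135525e-01,
        -1.64775003e-01],
       [ 0.00000000e+00,  0.00000000e+00,  0.00000000e+00,
         1.00000000e+00]])}
{'t': 0.1, 'qpos': array([-1.27661837e+00,  3.51165823e-01,  1.65234268e+00, -2.94068965e-05,
        1.13909500e+00, -8.45712404e-02]), 'qd': array([-0.00231539, -0.00098721, -0.00231428,  0.00043424,  0.00085379,
       -0.00173809]), 'joint_efforts': array([-5.58391366e-04, -4.98028743e+01, -2.85705185e+01,  6.99534779e-02,
        2.39251525e-02, -3.71636793e-05]), 'tool_pos': array([ 0.20331107, -0.51071826,  0.21817094]), 'ee_rot': array([ 9.82120870e-01,  1.88250738e-01, -6.61514499e-05, -5.01255213e-04]), 'force': array([-0.41208133, -0.55149102, -0.93387575]), 'moment': array([0.00120497, 0.06707413, 0.03555677]), 'grasp_force': 0.0, 'grip_width': 0.09310113348311061}
```

View pics/top0.png

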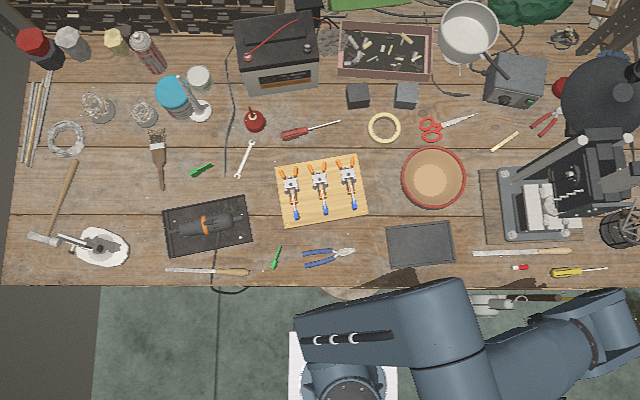

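View pics/scene0.png

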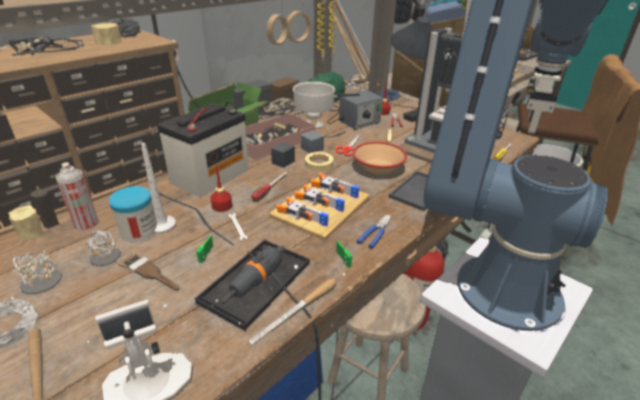

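The top view shows the jig at about (322,188), with blue grip blocks near (297,211), (325,210) and (354,206). The pan is at (434,178), the black plate at (421,244), the pliers at (328,257) and the screwdriver at (310,130).

```bash
cat > h.py <<'E'
import cv2,numpy as np
from scipy.spatial.transform import Rotation as R
from bench import arm, grab_frame, camera_model
def cam(n,s=None):
    m=camera_model(n); f=200/np.tan(np.radians(m['vfov'])/2)
    if n=='wrist':
        T=np.eye(4);T[:3,:3]=R.from_quat(s['ee_rot']).as_matrix();T[:3,3]=s['tool_pos'];T=T@m['mount']
    else: T=np.array(m['world_from_camera'])
    return T,f,m['cx'],m['cy']
def ray(c,uv,z):
    T,f,cx,cy=c; uv=np.atleast_2d(uv).astype(float)
    d=np.c_[(uv-[cx,cy])/f,np.ones(len(uv))]@T[:3,:3].T
    return (T[:3,3]+d*((z-T[2,3])/d[:,2])[:,None])[:,:2]
def pix(c,p):
    T,f,cx,cy=c; q=(np.atleast_2d(p)-T[:3,3])@T[:3,:3]
    return q[:,:2]/q[:,2:]*f+[cx,cy]
def blobs(m,a=20):
    cs=cv2.findContours(m.astype('uint8'),cv2.RETR_EXTERNAL,cv2.CHAIN_APPROX_NONE)[0]
    return sorted([c for c in cs if cv2.contourArea(c)>=a],key=cv2.contourArea,reverse=True)
E
python3 - <<'E'
from h import *
im=cv2.imread('pics/top0.png');c=cam('top');h=cv2.cvtColor(im,cv2.COLOR_BGR2HSV)
H,S,V=cv2.split(h)
def rep(name,m,box,z,a=15):
    x0,y0,x1,y1=box;mm=np.zeros(m.shape,bool);mm[y0:y1,x0:x1]=m[y0:y1,x0:x1]
    for b in blobs(mm,a)[:4]:
        r=cv2.minAreaRect(b); bp=ray(c,cv2.boxPoints(r),z)
        print(name,cv2.contourArea(b),np.round(r[0],1),'ctr',np.round(bp.mean(0),4),'corners',np.round(bp,3).tolist())
rep('blue',(H>100)&(H<130)&(S>120)&(V>80),(270,190,375,225),.058)
rep('jig',(H>10)&(H<30)&(V>175)&(S>60),(265,145,380,235),.018,500)
rep('pan',((H<6)|(H>172))&(S>110),(390,140,480,215),.058,100)
rep('plate',(V<80)&(S<90),(375,212,470,275),.016,500)
rep('pliers',(H>100)&(H<130)&(S>90),(295,235,365,275),.005)
for n,p in dict(pl1=(303,265),pl2=(356,252),sd1=(281,135),sd2=(341,121)).items(): print(n,ray(c,p,.01))
E
```

```text
blue 19.0 [295.5 214.5] ctr [0.4925 0.1443] corners [[0.479, 0.149], [0.506, 0.149], [0.506, 0.14], [0.479, 0.14]]
jig 5174.5 [320.8 190.2] ctr [0.5773 0.0681] corners [[0.65, 0.219], [0.7, -0.048], [0.503, -0.08], [0.456, 0.181]]
pan 3086.5 [433.  176.5] ctr [ 0.6129 -0.2735] corners [[0.614, -0.138], [0.754, -0.276], [0.609, -0.409], [0.475, -0.271]]
pliers 87.5 [316.6 251.5] ctr [0.3864 0.0804] corners [[0.388, 0.126], [0.399, 0.037], [0.385, 0.035], [0.374, 0.124]]
pliers 59.5 [319.2 262.1] ctr [0.3542 0.0722] corners [[0.347, 0.118], [0.374, 0.03], [0.361, 0.026], [0.335, 0.114]]
pl1 [[0.34483968 0.12161582]]
pl2 [[ 0.38501821 -0.03998875]]
sd1 [[0.75786293 0.19639875]]
sd2 [[0.80586645 0.0038641 ]]
```

>>> {"method": "apply_moves", "body": {
  "deltas": [
    [0,[40,-32,-5],0.0],
    [0,[80,-64,-10],0.05],
    [0,[112,-90,-15],0.1],
    [0,[144,-116,-20],0.15],
    [0,[176,-142,-25],0.19],
    [0,[208,-168,-30],0.19],
    [0,[240,-194,-30],0.19],
    [0,[272,-220,-30],0.19],
    [0,[304,-246,-30],0.19],
    [0,[336,-272,-30],0.19],
    [0,[368,-298,-30],0.19],
    [0,[400,-323,-30],0.19]
  ]
}}

```text
t: 1.1
tool_pos: [0.4482, -0.0744, 0.2487]
ee_rot: [0.996, 0.094, 0.0, 0.0]
force: [1.6, -0.9, 0.6]
grip_width: 0.0467
grasp_force: 0.0
```

```bash
cat >> h.py <<'E'
def go(p,yaw=None,s=None):
    "delta in tool axes (mm) from measured pose to p, and roll"
    s=s or arm.get_state(); M=R.from_quat(s['ee_rot']).as_matrix()
    y=np.arctan2(M[1,0],M[0,0])
    d=M.T@(np.array(p)-s['tool_pos'])*1000
    return np.round(d,1), None if yaw is None else round(y-yaw,4)
E
python3 -c "
from h import *
s=arm.get_state();print(s['t'],s['tool_pos'],s['qpos'],s['force']);print(go([.51,.06,.2],.19))"
```

```text
1.1 [ 0.44817066 -0.07444035  0.2486617 ] [-2.67114924e-01  1.40729105e-01  1.84819846e+00 -2.31810777e-05
  1.15260239e+00  1.11481902e+00] [ 1.5673257  -0.91319369  0.61673194]
(array([  86. , -120.4,   48.7]), np.float64(-0.0011))
```

>>> {"method": "apply_moves", "body": {
  "deltas": [
    [0,[40,-36,12],0],
    [0,[70,-66,25],0],
    [0,[100,-96,40],0],
    [0,[130,-116,55],0],
    [0,[130,-116,65],0],
    [0,[130,-116,65],0],
    [0,[130,-116,65],0]
  ]
}}

```text
t: 1.68
tool_pos: [0.5531, 0.0621, 0.1826]
ee_rot: [0.995, 0.095, -0.001, -0.0]
force: [-0.7, 0.5, -0.5]
grip_width: 0.0465
grasp_force: 0.0
```

Run:
```python
from h import *
s=arm.get_state();im=grab_frame('wrist');cv2.imwrite('pics/w1.png',im);np.save('s1.npy',s,allow_pickle=True)
print(s['tool_pos'],s['qd'].round(3))
```

```text
[0.5530722  0.06208349 0.18260678] [-0.031 -0.047  0.001 -0.001  0.008 -0.007]
```

View pics/w1.png

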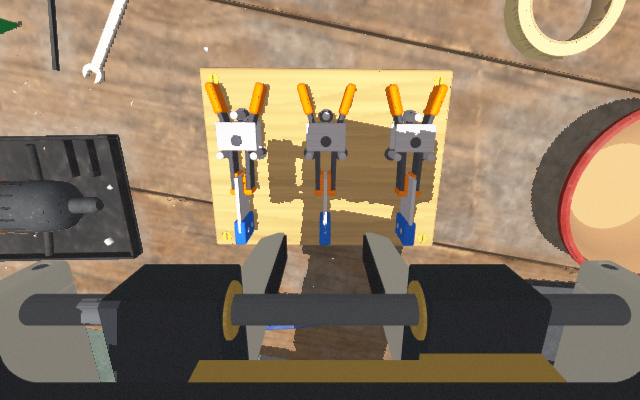

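The wrist view shows the whole jig, corners near (200,70), (452,71), (437,245) and (217,245). The blue blocks are at about (244,229), (325,228) and (405,231), and the brackets at (240,137), (326,139) and (413,140).

Run:
```python
from h import *
s=np.load('s1.npy',allow_pickle=True).item();c=cam('wrist',s);im=cv2.imread('pics/w1.png')
H,S,V=cv2.split(cv2.cvtColor(im,cv2.COLOR_BGR2HSV))
m=(H>100)&(H<130)&(S>150)&(V>60);m[255:]=0
for b in blobs(m,60):
    r=cv2.minAreaRect(b);print(np.round(r[0],1),cv2.contourArea(b),'bbox',cv2.boundingRect(b),'top',ray(c,r[0],.05).round(4))
w=ray(c,[(200,70),(452,71),(437,245),(217,245)],.018);print(w.round(4).tolist(),w.mean(0))
jc=w.mean(0);x=(w[0]+w[1]-w[2]-w[3]);yaw=np.arctan2(x[1],x[0]);y=(w[0]+w[3]-w[1]-w[2]);print('yaw',yaw,np.arctan2(-y[0],y[1]),np.linalg.norm(x)/2,np.linalg.norm(y)/2)
Rz=np.array([[np.cos(yaw),-np.sin(yaw)],[np.sin(yaw),np.cos(yaw)]])
for n,yy in zip('abc',(.09,0,-.09)):
    for k,xx in (('clamp',.028),('card',-.068)):
        p=jc+Rz@[xx,yy];print(n,k,p.round(4),pix(c,[[*p,.058 if k=='card' else .047]]).round(0),'cardtop front/back',pix(c,[[*(jc+Rz@[xx-.013,yy]),.058],[*(jc+Rz@[xx+.013,yy]),.058]]).round(0).tolist())
```

```text
[405.  228.5] 353.5 bbox (396, 213, 19, 32) top [[ 0.5304 -0.0306]]
[244. 227.] 321.5 bbox (235, 211, 19, 33) top [[0.4993 0.1401]]
[324.5 228. ] 216.0 bbox (320, 212, 10, 33) top [[0.5146 0.0548]]
[[0.6489, 0.2111], [0.6971, -0.044], [0.5063, -0.0861], [0.4559, 0.1764]] [0.57703848 0.06436194]
yaw 0.19740746139289758 0.188091037526396 0.19573687434541112 0.26348472724921873
a clamp [0.5868 0.1581] [[237. 143.]] cardtop front/back [[235.0, 157.0], [232.0, 130.0]]
a card [0.4927 0.1393] [[242. 236.]] cardtop front/back [[243.0, 247.0], [241.0, 224.0]]
b clamp [0.6045 0.0699] [[327. 142.]] cardtop front/back [[327.0, 156.0], [327.0, 129.0]]
b card [0.5104 0.051 ] [[327. 235.]] cardtop front/back [[327.0, 246.0], [327.0, 223.0]]
c clamp [ 0.6221 -0.0184] [[417. 141.]] cardtop front/back [[419.0, 156.0], [421.0, 128.0]]
c card [ 0.528  -0.0372] [[412. 234.]] cardtop front/back [[412.0, 246.0], [413.0, 223.0]]
```

```bash
python3 -c "
from h import *
print(go([.5105,.053,.072],.19))"
```

```text
(array([-43.4,   0.3, 111.7]), np.float64(-0.0009))
```

>>> {"method": "apply_moves", "body": {
  "deltas": [
    [0,[-20,0,25],0],
    [0,[-43,0,60],0],
    [0,[-43,0,95],0],
    [0,[-43,0,111],0],
    [0,[-43,0,111],0],
    [0,[-43,0,111],0]
  ]
}}

```text
t: 2.23
tool_pos: [0.5115, 0.0529, 0.0736]
ee_rot: [0.996, 0.094, 0.0, 0.0]
force: [0.4, -0.4, 0.8]
grip_width: 0.0466
grasp_force: 0.0
```

Run:
```python
from h import *
s=arm.get_state();im=grab_frame('wrist');cv2.imwrite('pics/w2.png',im);c=cam('wrist',s)
print(s['tool_pos'],s['force'],go([.5105,.053,.072],.19,s))
H,S,V=cv2.split(cv2.cvtColor(im,cv2.COLOR_BGR2HSV))
m=(H>100)&(H<130)&(S>150)&(V>60)
for b in blobs(m,100):
    x,y,w,h=cv2.boundingRect(b);print((x,y,w,h))
    pts=b[:,0]; lo=pts[:,1]>y+h-15
    xs=pts[:,0];print(ray(c,[(x,y+h),(x+w,y+h)],.058).round(4).tolist())
    print('tcp px @z.058 ',pix(c,[[*s['tool_pos'][:2],.058]]))
```

```text
[0.51154649 0.05285376 0.07362647] [ 0.37859116 -0.41041621  0.79040788] (array([-1. , -0.3,  1.6]), np.float64(-0.0024))
(429, 205, 38, 51)
[[0.5115, -0.0185], [0.5163, -0.0437]]
tcp px @z.058  [[324.77058911 237.68285816]]
(178, 203, 40, 51)
[[0.4816, 0.1474], [0.4866, 0.121]]
tcp px @z.058  [[324.77058911 237.68285816]]
(314, 204, 18, 51)
[[0.4979, 0.0576], [0.5001, 0.0457]]
tcp px @z.058  [[324.77058911 237.68285816]]
(266, 326, 59, 13)
[[0.4245, 0.0803], [0.4326, 0.0377]]
tcp px @z.058  [[324.77058911 237.68285816]]
(287, 350, 36, 10)
[[0.4086, 0.0623], [0.4136, 0.0356]]
tcp px @z.058  [[324.77058911 237.68285816]]
```

View pics/w2.png

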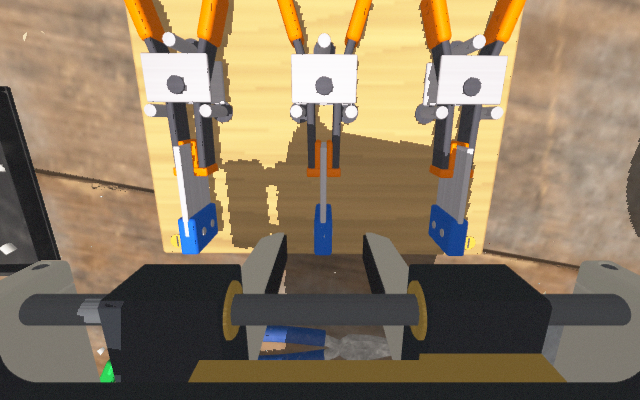

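The wrist view shows card_b's block centred at column 323 (front edge at row 255), about 1 mm left of the tool centre line. I'll correct by 1 mm and descend.

>>> {"method": "apply_moves", "body": {
  "deltas": [
    [0,[0,-1,25],0],
    [0,[0,-1,47],0],
    [0,[0,-1,47],0],
    [-0.5,[0,-1,47],0],
    [-1,[0,-1,47],0],
    [-1,[0,-1,47],0],
    [-1,[0,-1,47],0],
    [-1,[0,-1,47],0]
  ],
  "newtons": 25
}}

```text
t: 2.95
tool_pos: [0.5118, 0.0547, 0.0266]
ee_rot: [0.996, 0.094, 0.001, 0.0]
force: [-0.2, 0.5, -0.4]
grip_width: 0.0177
grasp_force: 0.0
```

>>> {"method": "apply_moves", "body": {
  "deltas": [
    [-1,[0,0,0],0],
    [-1,[-0.5,0,0],0],
    [-1,[-0.5,0,0],0]
  ]
}}

```text
t: 3.2
tool_pos: [0.5115, 0.0546, 0.0262]
ee_rot: [0.996, 0.094, 0.001, 0.0]
force: [1.8, -0.2, 5.6]
grip_width: 0.0121
grasp_force: 25.0
```

>>> {"method": "apply_moves", "body": {
  "deltas": [
    [-1,[-0.3,0,0],0],
    [-1,[-0.6,0,0],0],
    [-1,[-1,0,0],0],
    [-1,[-1,0,0],0]
  ]
}}

```text
t: 3.53
tool_pos: [0.5109, 0.0544, 0.0262]
ee_rot: [0.996, 0.094, 0.001, 0.0]
force: [3.8, 0.4, 5.6]
grip_width: 0.0117
grasp_force: 25.0
```

>>> {"method": "apply_moves", "body": {
  "deltas": [
    [-1,[-0.2,0,0],0],
    [-1,[-0.5,0,0],0],
    [-1,[-0.5,0,0],0]
  ]
}}

```text
t: 3.78
tool_pos: [0.5105, 0.0544, 0.0262]
ee_rot: [0.996, 0.094, 0.001, 0.0]
force: [5.4, 1.2, 5.4]
grip_width: 0.0119
grasp_force: 25.0
```

>>> {"method": "apply_moves", "body": {
  "deltas": [
    [-1,[0,0,-0.4],0],
    [-1,[-0.2,0,-0.4],0],
    [-1,[-0.4,0,-0.4],0],
    [-1,[-0.4,0,-0.4],0]
  ]
}}

```text
t: 4.12
tool_pos: [0.5103, 0.0544, 0.0262]
ee_rot: [0.996, 0.094, 0.002, 0.0]
force: [9.4, 2.7, -1.2]
grip_width: 0.0116
grasp_force: 25.0
```

```bash
cat >> h.py <<'E'
def f():
    s=arm.get_state(); a=.19; F=s['force']
    print('t',round(s['t'],2),'pull',round(F[0]*np.cos(a)+F[1]*np.sin(a),2),'F',F.round(1),'M',s['moment'].round(2),s['tool_pos'].round(4),s['grasp_force'],s['grip_width'])
E
python3 -c "
from h import *
f()"
```

```text
t 4.12 pull 9.7 F [ 9.4  2.7 -1.2] M [ 0.36 -1.2   0.  ] [0.5103 0.0544 0.0262] 24.976530969142914 0.011579285385550404
```

>>> {"method": "apply_moves", "body": {
  "deltas": [
    [-1,[1,0,-0.2],0],
    [-1,[1.9,0,0],0],
    [-1,[1.9,0,0],0],
    [0,[1.9,0,0],0],
    [0,[1.9,0,0],0],
    [0,[1.9,0,0],0],
    [0,[2,0,-35],0],
    [0,[2,25,-50],0],
    [0,[2,60,-50],0],
    [0,[2,90,-50],0],
    [0,[2,90,-50],0],
    [0,[2,90,-50],0]
  ]
}}

```text
t: 5.12
tool_pos: [0.5275, -0.0348, 0.0758]
ee_rot: [0.996, 0.093, -0.0, -0.0]
force: [0.1, 0.1, -0.7]
grip_width: 0.0467
grasp_force: 0.0
```

Run:
```python
from h import *
f()
s=arm.get_state();im=grab_frame('wrist');cv2.imwrite('pics/w3.png',im);c=cam('wrist',s)
H,S,V=cv2.split(cv2.cvtColor(im,cv2.COLOR_BGR2HSV))
m=(H>100)&(H<130)&(S>150)&(V>60);m[262:]=0
print('tcp',pix(c,[[*s['tool_pos'][:2],.058]]))
for b in blobs(m,100):
    x,y,w,h=cv2.boundingRect(b);print((x,y,w,h),ray(c,[(x,y+h),(x+w,y+h)],.058).round(4).tolist())
```

```text
t 5.12 pull 0.12 F [ 0.1  0.1 -0.7] M [ 0.01  0.02 -0.02] [ 0.5275 -0.0348  0.0758] 0.0 0.04671027195807925
tcp [[324.77283302 236.37737275]]
(45, 202, 63, 50) [[0.4812, 0.1493], [0.4891, 0.1074]]
(180, 204, 39, 50) [[0.4966, 0.0594], [0.5015, 0.0334]]
(316, 203, 17, 51) [[0.5137, -0.0314], [0.5159, -0.0427]]
```

>>> {"method": "apply_moves", "body": {
  "deltas": [
    [0,[0,0,30],0],
    [0,[0,0,48],0],
    [-0.4,[0,0,48],0],
    [-1,[0,0,48],0],
    [-1,[0,0,48],0],
    [-1,[0,0,48],0],
    [-1,[0,0,48],0],
    [-1,[0,0,48],0],
    [-1,[0,0,48],0],
    [-1,[0,0,48],0]
  ]
}}

```text
t: 6.0
tool_pos: [0.5282, -0.0338, 0.0288]
ee_rot: [0.996, 0.094, 0.001, 0.0]
force: [-1.2, 0.3, 7.1]
grip_width: 0.0119
grasp_force: 25.0
```

>>> {"method": "apply_moves", "body": {
  "deltas": [
    [-1,[-0.5,0,-0.2],0],
    [-1,[-1.0,0,-0.2],0],
    [-1,[-1.5,0,-0.2],0],
    [-1,[-1.5,0,-0.2],0]
  ]
}}

```text
t: 6.33
tool_pos: [0.5272, -0.0342, 0.0288]
ee_rot: [0.996, 0.094, 0.001, 0.0]
force: [3.6, 1.1, 6.8]
grip_width: 0.0121
grasp_force: 25.0
```

>>> {"method": "apply_moves", "body": {
  "deltas": [
    [-1,[-0.2,0,-0.2],0],
    [-1,[-0.5,0,-0.4],0],
    [-1,[-0.5,0,-0.4],0]
  ]
}}

```text
t: 6.58
tool_pos: [0.5269, -0.0342, 0.0289]
ee_rot: [0.996, 0.094, 0.001, 0.0]
force: [7.3, 1.4, -0.1]
grip_width: 0.0119
grasp_force: 25.0
```

>>> {"method": "apply_moves", "body": {
  "deltas": [
    [-1,[-0.2,0,0],0],
    [-1,[-0.3,0,0],0],
    [-1,[-0.3,0,0],0]
  ]
}}

```text
t: 6.83
tool_pos: [0.5269, -0.0342, 0.0289]
ee_rot: [0.996, 0.094, 0.002, 0.0]
force: [9.1, 1.9, -2.4]
grip_width: 0.0118
grasp_force: 25.0
```

>>> {"method": "apply_moves", "body": {
  "deltas": [
    [-1,[1,0,0.2],0],
    [-1,[1.8,0,0.4],0],
    [-1,[1.8,0,0.4],0],
    [0,[1.8,0,0.4],0],
    [0,[1.8,0,0],0],
    [0,[1.8,0,0],0],
    [0,[2,0,-35],0],
    [0,[2,-20,-48],0],
    [0,[2,-60,-48],0],
    [0,[2,-100,-48],0],
    [0,[2,-140,-48],0],
    [0,[2,-180,-48],0]
  ]
}}

```text
t: 7.83
tool_pos: [0.4927, 0.1444, 0.0765]
ee_rot: [0.996, 0.094, -0.0, 0.0]
force: [0.5, -1.2, 0.2]
grip_width: 0.0462
grasp_force: 0.0
```

>>> {"method": "apply_moves", "body": {
  "deltas": [
    [0,[0,0,0],0],
    [0,[0,0,0],0]
  ]
}}

```text
t: 8.0
tool_pos: [0.4929, 0.1445, 0.0764]
ee_rot: [0.995, 0.096, -0.0, 0.0]
force: [0.3, -0.1, 0.5]
grip_width: 0.0463
grasp_force: 0.0
```

Run:
```python
from h import *
f()
s=arm.get_state();im=grab_frame('wrist');cv2.imwrite('pics/w4.png',im);c=cam('wrist',s)
H,S,V=cv2.split(cv2.cvtColor(im,cv2.COLOR_BGR2HSV))
m=(H>100)&(H<130)&(S>150)&(V>60);m[262:]=0
print('tcp',pix(c,[[*s['tool_pos'][:2],.058]]))
for b in blobs(m,100):
    x,y,w,h=cv2.boundingRect(b);p=ray(c,[(x,y+h),(x+w,y+h)],.058);print((x,y,w,h),p.round(4).tolist(),p.mean(0)+.013*np.array([.982,.189]))
```

```text
t 8.0 pull 0.26 F [ 0.3 -0.1  0.5] M [ 0.   -0.04  0.01] [0.4929 0.1445 0.0764] 0.0 0.04626226581447432
tcp [[324.76090465 236.03365787]]
(542, 204, 63, 51) [[0.5074, -0.0038], [0.5156, -0.0461]] [ 0.5242846  -0.02247962]
(431, 203, 39, 50) [[0.4944, 0.071], [0.4995, 0.045]] [0.50971627 0.06046148]
(320, 201, 17, 50) [[0.4815, 0.1455], [0.4837, 0.1342]] [0.49534945 0.14232525]
```

>>> {"method": "apply_moves", "body": {
  "deltas": [
    [0,[2,2.5,25],0],
    [0,[2,2.5,48],0],
    [-0.4,[2,2.5,48],0],
    [-1,[2,2.5,48],0],
    [-1,[2,2.5,48],0],
    [-1,[2,2.5,48],0],
    [-1,[2,2.5,48],0],
    [-1,[2,2.5,48],0],
    [-1,[2,2.5,48],0],
    [-1,[2,2.5,48],0]
  ]
}}

```text
t: 8.88
tool_pos: [0.4965, 0.1409, 0.0295]
ee_rot: [0.996, 0.094, 0.001, 0.0]
force: [-1.8, -1.5, 7.0]
grip_width: 0.0118
grasp_force: 25.0
```

>>> {"method": "apply_moves", "body": {
  "deltas": [
    [-1,[-0.5,0,-0.2],0],
    [-1,[-1.0,0,-0.4],0],
    [-1,[-1.5,0,-0.4],0],
    [-1,[-1.5,0,-0.4],0]
  ]
}}

```text
t: 9.22
tool_pos: [0.4955, 0.1408, 0.0295]
ee_rot: [0.996, 0.094, 0.001, -0.0]
force: [5.2, 1.6, 3.0]
grip_width: 0.0121
grasp_force: 25.0
```

>>> {"method": "apply_moves", "body": {
  "deltas": [
    [-1,[-0.2,0,0],0],
    [-1,[-0.4,0,0],0],
    [-1,[-0.6,0,0],0],
    [-1,[-0.6,0,0],0]
  ]
}}

```text
t: 9.55
tool_pos: [0.4952, 0.1407, 0.0295]
ee_rot: [0.996, 0.094, 0.001, -0.0]
force: [5.8, 2.6, 2.2]
grip_width: 0.0118
grasp_force: 25.0
```

>>> {"method": "apply_moves", "body": {
  "deltas": [
    [-1,[-0.2,0,0],0],
    [-1,[-0.4,0,-0.2],0],
    [-1,[-0.4,0,-0.2],0]
  ]
}}

```text
t: 9.8
tool_pos: [0.4943, 0.1406, 0.0295]
ee_rot: [0.996, 0.094, 0.001, -0.0]
force: [5.2, 2.6, 2.8]
grip_width: 0.0118
grasp_force: 25.0
```

>>> {"method": "apply_moves", "body": {
  "deltas": [
    [-1,[-0.2,0,-0.2],0],
    [-1,[-0.3,0,-0.2],0],
    [-1,[-0.3,0,-0.2],0]
  ]
}}

```text
t: 10.05
tool_pos: [0.4936, 0.1404, 0.0295]
ee_rot: [0.996, 0.094, 0.0, -0.0]
force: [4.2, 2.1, 1.0]
grip_width: 0.012
grasp_force: 25.0
```

>>> {"method": "apply_moves", "body": {
  "deltas": [
    [-1,[-1,0,0],0],
    [-1,[-2,0,0],0],
    [-1,[-3,0,0],0],
    [-1,[-4,0,0],0],
    [-1,[-5,0,0],0],
    [-1,[-5,0,0],0]
  ]
}}

```text
t: 10.55
tool_pos: [0.4884, 0.1394, 0.0295]
ee_rot: [0.996, 0.094, 0.0, -0.0]
force: [3.4, 1.5, 2.8]
grip_width: 0.0118
grasp_force: 25.0
```

>>> {"method": "apply_moves", "body": {
  "deltas": [
    [-1,[-2,0,0],0],
    [-1,[-4,0,0],0],
    [-1,[-6,0,0],0],
    [-1,[-8,0,0],0],
    [-1,[-11,0,0],0],
    [-1,[-14,0,0],0],
    [-1,[-18,0,0],0],
    [-1,[-22,0,0],0],
    [-1,[-26,0,0],0],
    [-1,[-26,0,-15],0],
    [-1,[-26,0,-45],0],
    [-1,[-26,0,-80],0]
  ]
}}

```text
t: 11.55
tool_pos: [0.4599, 0.1339, 0.1083]
ee_rot: [0.996, 0.094, -0.004, 0.0]
force: [1.3, -1.2, -0.0]
grip_width: 0.0117
grasp_force: 25.0
```

Run:
```python
from h import *
f()
cv2.imwrite('pics/t5.png',grab_frame('top'))
im=cv2.imread('pics/top0.png');c=cam('top');H,S,V=cv2.split(cv2.cvtColor(im,cv2.COLOR_BGR2HSV))
# plate corners from an edge / darkness mask
m=(V<105)&(S<110);mm=np.zeros(m.shape,bool);mm[214:272,380:462]=m[214:272,380:462]
for b in blobs(mm,300)[:2]:
    r=cv2.minAreaRect(b);print(r);w=ray(c,cv2.boxPoints(r),.012);print(w.round(3).tolist(),w.mean(0))
print(im[225:262:6,415],im[244,380:462:8])
m=((H<8)|(H>170))&(S>100);m[:140]=0;m[215:]=0;m[:,:395]=0;m[:,472:]=0
b=np.vstack(blobs(m,20));e=cv2.fitEllipse(cv2.convexHull(b));print('pan',e,ray(c,e[0],.058),ray(c,e[0],.058))
```

```text
t 11.55 pull 1.05 F [ 1.3 -1.2 -0. ] M [ 0.06 -0.05 -0.04] [0.4599 0.1339 0.1083] 24.98510777950287 0.011657213199731042
((420.14508056640625, 244.5082550048828), (42.81833267211914, 65.3383560180664), 83.23382568359375)
[[0.462, -0.131], [0.487, -0.332], [0.356, -0.341], [0.332, -0.143]] [ 0.40919919 -0.23650535]
[[123 120 124]
 [113 115 117]
 [106 112 109]
 [105 107 107]
 [106 108 110]
 [107 106 106]
 [ 99 103 102]] [[120 141 160]
 [ 95  94  93]
 [111 112 114]
 [117 117 117]
 [113 115 116]
 [104 104 103]
 [105 106 105]
 [ 99 100  99]
 [ 99  96  96]
 [109 109 105]
 [106 134 160]]
pan ((433.0780029296875, 176.68890380859375), (62.213443756103516, 65.16779327392578), 118.15990447998047) [[ 0.61108569 -0.27370215]] [[ 0.61108569 -0.27370215]]
```

View pics/t5.png

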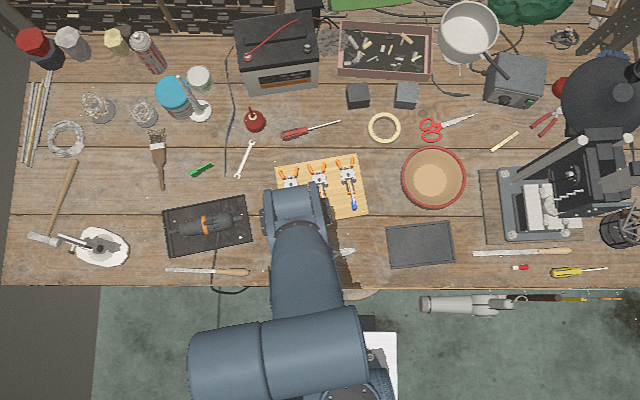

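The top view shows card_a out of its clamp and held in the gripper. The plate spans about (386,228) to (455,264), and the pan is centred at (433,177). I'm moving to the plate.

```bash
python3 -c "
from h import *
print(go([.3855,-.239,.1083],.15))"
```

```text
(array([-146.8,  352.4,    6.4]), np.float64(0.0389))
```

>>> {"method": "apply_moves", "body": {
  "deltas": [
    [-1,[-10,24,0],0],
    [-1,[-25,60,0],0],
    [-1,[-40,96,0],0],
    [-1,[-55,132,0],0],
    [-1,[-70,168,0],0.04],
    [-1,[-85,204,0],0.04],
    [-1,[-100,240,0],0.04],
    [-1,[-115,276,0],0.04],
    [-1,[-130,312,0],0.04],
    [-1,[-142,340,0],0.04],
    [-1,[-147,352,0],0.04],
    [-1,[-147,352,0],0.04]
  ]
}}

```text
t: 12.6
tool_pos: [0.3829, -0.2403, 0.1087]
ee_rot: [0.997, 0.073, -0.001, -0.001]
force: [0.5, 0.3, -1.0]
grip_width: 0.0118
grasp_force: 25.0
```

>>> {"method": "apply_moves", "body": {
  "deltas": [
    [-1,[0,0,0],0],
    [-1,[0,0,0],0]
  ]
}}

```text
t: 12.77
tool_pos: [0.384, -0.2375, 0.1089]
ee_rot: [0.997, 0.075, -0.001, -0.001]
force: [-1.0, 0.1, 0.5]
grip_width: 0.012
grasp_force: 25.0
```

Run:
```python
from h import *
f();s=arm.get_state();print(go([.3855,-.239,.0215],.15,s));c=cam('wrist',s);cv2.imwrite('pics/w6.png',grab_frame('wrist'))
a=.1;Rz=np.array([[np.cos(a),-np.sin(a)],[np.sin(a),np.cos(a)]])
print(pix(c,[[*(np.array([.409,-.2365])+Rz@q),.016] for q in [(.065,.1),(.065,-.1),(-.065,.1)]]))
```

```text
t 12.77 pull -0.99 F [-1.   0.1  0.5] M [ 0.04 -0.01 -0.01] [ 0.384  -0.2375  0.1089] 24.98541533946991 0.012015898435857887
(array([ 1.4,  1.9, 87.4]), np.float64(-0.0008))
[[210.70408109  93.73313931]
 [452.00785893 106.21183813]
 [218.65469286 239.508214  ]]
```

View pics/w6.png

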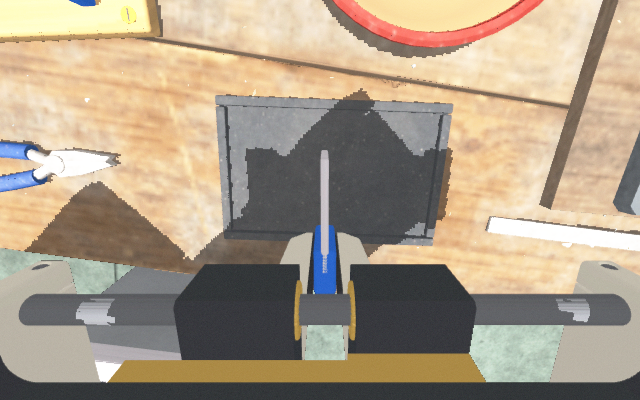

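The plate's corners are at (217,97), (452,104), (433,245) and (222,237). The held card is above its middle, with its blade at (324,150) to (324,230). I'm lowering it.

>>> {"method": "apply_moves", "body": {
  "deltas": [
    [-1,[2,2,35],0],
    [-1,[2,2,65],0],
    [-1,[2,2,80],0],
    [-1,[2,2,85],0],
    [-1,[2,2,85],0]
  ]
}}

```text
t: 13.23
tool_pos: [0.3865, -0.2392, 0.0236]
ee_rot: [0.997, 0.075, -0.001, -0.001]
force: [-0.4, -0.2, -0.3]
grip_width: 0.0118
grasp_force: 25.0
```

>>> {"method": "apply_moves", "body": {
  "deltas": [
    [-1,[0,0,1],0],
    [-1,[0,0,2],0],
    [-1,[0,0,3],0],
    [-1,[0,0,3],0]
  ]
}}

```text
t: 13.57
tool_pos: [0.3872, -0.2407, 0.022]
ee_rot: [0.997, 0.074, 0.0, 0.0]
force: [0.3, -0.8, -0.4]
grip_width: 0.0117
grasp_force: 25.0
```

>>> {"method": "apply_moves", "body": {
  "deltas": [
    [-1,[0,0,1],0],
    [-1,[0,0,2],0],
    [-1,[0,0,2],0]
  ]
}}

```text
t: 13.82
tool_pos: [0.387, -0.2406, 0.0195]
ee_rot: [0.997, 0.074, 0.0, 0.0]
force: [0.2, -0.1, 0.0]
grip_width: 0.0119
grasp_force: 25.0
```

>>> {"method": "apply_moves", "body": {
  "deltas": [
    [-1,[0,0,0.5],0],
    [-1,[0,0,1],0],
    [-1,[0,0,1.5],0],
    [-1,[0,0,1.5],0]
  ]
}}

```text
t: 14.15
tool_pos: [0.387, -0.2406, 0.0193]
ee_rot: [0.997, 0.074, 0.0, 0.0]
force: [-6.4, 3.6, 28.4]
grip_width: 0.0119
grasp_force: 25.0
```

>>> {"method": "apply_moves", "body": {
  "deltas": [
    [-1,[0,0,-1.2],0],
    [-1,[0,0,-1.2],0],
    [-0.6,[0,0,-1.2],0],
    [-0.4,[0,0,-1.2],0],
    [0,[0,0,-1.2],0],
    [0,[0,0,-1.2],0],
    [0,[0,0,-20],0],
    [0,[0,0,-50],0],
    [0,[0,0,-90],0],
    [0,[0,0,-120],0],
    [0,[0,0,-120],0]
  ]
}}

```text
t: 15.07
tool_pos: [0.389, -0.242, 0.143]
ee_rot: [0.997, 0.074, 0.003, 0.003]
force: [1.0, -0.4, 0.4]
grip_width: 0.0464
grasp_force: 0.0
```

Run:
```python
from h import *
f();s=arm.get_state();c=cam('wrist',s);im=grab_frame('wrist');cv2.imwrite('pics/w7.png',im)
# clamp a bracket target: block a gripped initial centre (.4955,.142) +96 mm along jig x, +8
a=.19;u=np.array([np.cos(a),np.sin(a)]);p=np.array([.4954,.1423])+.104*u;q=np.array([.5766,.0664])+np.array([[np.cos(a),-np.sin(a)],[np.sin(a),np.cos(a)]])@[.036,.09];print(p,q)
print(go([*((p+q)/2),.14],.19,s))
```

```text
t 15.07 pull 0.87 F [ 1.  -0.4  0.4] M [-0.04  0.01  0.02] [ 0.389 -0.242  0.143] 0.0 0.046416049527583436
[0.59752844 0.16194133] [0.59495485 0.1615793 ]
(array([ 264.9, -368.6,    2.3]), np.float64(-0.0411))
```

View pics/w7.png

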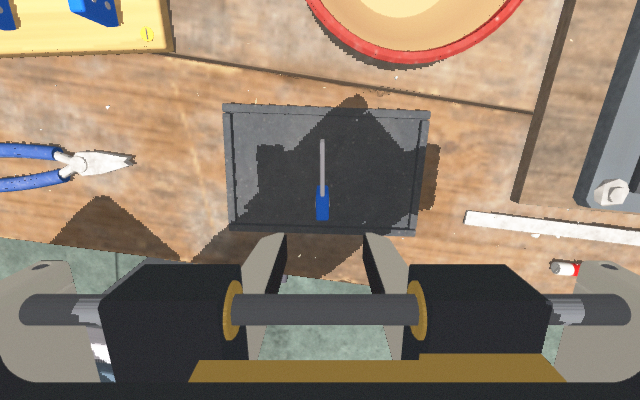

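Card_a stands on the plate inside the rim at (322,140) to (322,220). Next I'm going to clamp a.

>>> {"method": "apply_moves", "body": {
  "deltas": [
    [0.25,[20,-28,0],0],
    [0.25,[44,-61,0],0],
    [0.25,[68,-95,0],0],
    [0.25,[92,-128,0],0],
    [0.25,[116,-161,0],-0.02],
    [0.25,[140,-195,0],-0.04],
    [0.25,[164,-228,0],-0.04],
    [0.25,[188,-262,0],-0.04],
    [0.25,[212,-295,0],-0.04],
    [0.25,[236,-329,0],-0.04],
    [0.25,[256,-356,0],-0.04],
    [0.25,[265,-369,0],-0.04]
  ]
}}

```text
t: 16.12
tool_pos: [0.5947, 0.1672, 0.136]
ee_rot: [0.995, 0.095, -0.001, -0.0]
force: [0.2, -0.6, -0.4]
grip_width: 0.0584
grasp_force: 0.0
```

>>> {"method": "apply_moves", "body": {
  "deltas": [
    [0.25,[0,0,20],0],
    [0.25,[0,0,45],0],
    [0.25,[0,0,45],0],
    [0.25,[0,0,45],0]
  ]
}}

```text
t: 16.45
tool_pos: [0.593, 0.1634, 0.091]
ee_rot: [0.996, 0.094, -0.002, 0.0]
force: [-0.9, -0.5, -0.3]
grip_width: 0.0581
grasp_force: 0.0
```

Run:
```python
from h import *
f();s=arm.get_state();c=cam('wrist',s);im=grab_frame('wrist');cv2.imwrite('pics/w8.png',im);np.save('s8.npy',s,allow_pickle=True)
print(go([.5962,.1618,.04],.19,s),pix(c,[[*s['tool_pos'][:2],.047],[.5962,.1618,.047]]))
```

```text
t 16.45 pull -0.95 F [-0.9 -0.5 -0.3] M [ 0.06 -0.05  0.03] [0.593  0.1634 0.091 ] 0.0 0.058117500349376405
(array([ 3.1,  2.2, 51. ]), np.float64(-0.0012)) [[324.69677336 222.476454  ]
 [327.63316691 218.90232071]]
```

View pics/w8.png

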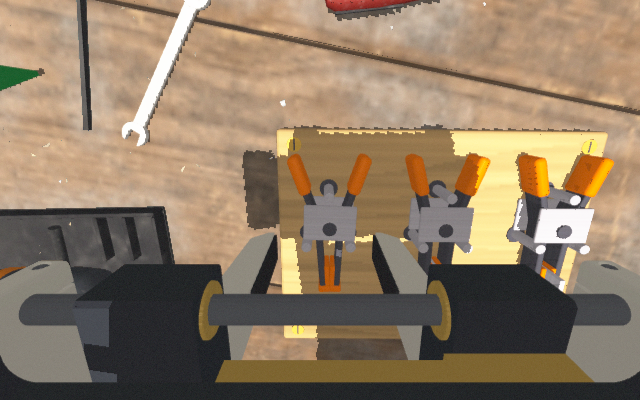

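The bracket of clamp a is centred at (330,222) with its pivot at (329,230). The jaws are empty, tips at (330,287). The tool needs about 4.5 mm in x and 4 mm in y.

>>> {"method": "apply_moves", "body": {
  "deltas": [
    [0.25,[4.5,4,10],0],
    [0.25,[4.5,4,40],0],
    [0.25,[4.5,4,60],0],
    [0.25,[4.5,4,68],0],
    [0.25,[4.5,4,68],0],
    [-0.5,[4.5,4,68],0],
    [-0.5,[4.5,4,68],0],
    [-0.5,[4.5,4,68],0],
    [-0.5,[4.5,4,68],0],
    [-0.5,[4.5,4,68],0]
  ],
  "newtons": 30
}}

```text
t: 17.33
tool_pos: [0.6002, 0.1608, 0.0262]
ee_rot: [0.996, 0.094, 0.001, -0.0]
force: [-1.2, 0.3, 7.1]
grip_width: 0.0386
grasp_force: 30.0
```

>>> {"method": "apply_moves", "body": {
  "deltas": [
    [-0.5,[0,0,0],0],
    [-0.5,[0,0,-4],0],
    [-0.5,[0,0,-10],0],
    [-0.5,[0,0,-10],0]
  ]
}}

```text
t: 17.67
tool_pos: [0.5998, 0.1607, 0.0362]
ee_rot: [0.996, 0.094, 0.001, -0.0]
force: [-0.3, 0.3, -0.8]
grip_width: 0.039
grasp_force: 30.0
```

>>> {"method": "apply_moves", "body": {
  "deltas": [
    [-0.5,[0,0,-20],0],
    [-0.5,[0,0,-50],0],
    [-0.5,[0,0,-85],0],
    [-0.5,[0,0,-100],0],
    [-0.5,[-3,20,-100],0],
    [-0.5,[-8,56,-100],0],
    [-0.5,[-14,95,-100],0],
    [-0.5,[-20,135,-100],0],
    [-0.5,[-26,175,-100],0],
    [-0.5,[-32,215,-100],0],
    [-0.5,[-37,255,-100],0],
    [-0.5,[-43,295,-100],0]
  ]
}}

```text
t: 18.67
tool_pos: [0.612, -0.139, 0.135]
ee_rot: [0.996, 0.094, -0.0, -0.0]
force: [1.2, 0.5, -0.7]
grip_width: 0.0389
grasp_force: 30.0
```

>>> {"method": "apply_moves", "body": {
  "deltas": [
    [-0.5,[-6,40,0],0],
    [-0.5,[-12,80,0],0],
    [-0.5,[-16,115,0],0],
    [-0.5,[-18,134,0],0],
    [-0.5,[-18,134,0],0],
    [-0.5,[-18,134,0],0]
  ]
}}

```text
t: 19.17
tool_pos: [0.6194, -0.2726, 0.1344]
ee_rot: [0.996, 0.093, -0.0, -0.0]
force: [-0.1, 0.9, -0.8]
grip_width: 0.0389
grasp_force: 30.0
```

Run:
```python
from h import *
f();s=arm.get_state();c=cam('wrist',s);im=grab_frame('wrist');cv2.imwrite('pics/w9.png',im)
print(go([.621,-.272,.05],.19,s))
print(pix(c,[[.6115,-.2735,.006],[.6115,-.1745,.058],[.6115,-.3725,.058],[.7105,-.2735,.058]]))
```

```text
t 19.17 pull 0.09 F [-0.1  0.9 -0.8] M [0.06 0.01 0.03] [ 0.6194 -0.2726  0.1344] 29.96966779232025 0.038902045833025686
(array([ 1.8, -0.2, 84.4]), np.float64(-0.0029))
[[324.07413718 201.41652413]
 [209.34992632 197.71202854]
 [434.17132758 237.88040795]
 [347.70249367  99.57240149]]
```

View pics/w9.png

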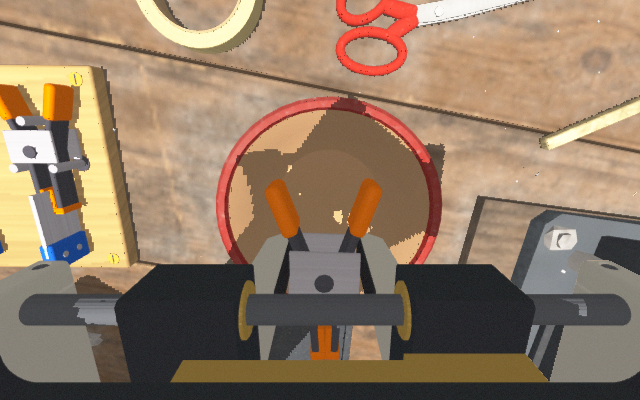

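Clamp a hangs over the pan, whose rim spans columns 217 to 442, so its centre is about 4 mm to the right. I'll correct that and lower the clamp.

>>> {"method": "apply_moves", "body": {
  "deltas": [
    [-0.5,[2,4,20],0],
    [-0.5,[2,4,50],0],
    [-0.5,[2,4,75],0],
    [-0.5,[2,4,88],0],
    [-0.5,[2,4,92],0],
    [-0.5,[2,4,92],0]
  ]
}}

```text
t: 19.72
tool_pos: [0.6226, -0.2748, 0.0426]
ee_rot: [0.996, 0.095, -0.001, -0.0]
force: [-0.3, -0.3, -2.1]
grip_width: 0.0392
grasp_force: 30.0
```

>>> {"method": "apply_moves", "body": {
  "deltas": [
    [-0.5,[0,0,2],0],
    [-0.5,[0,0,4],0],
    [-0.5,[0,0,5],0],
    [-0.5,[0,0,5],0]
  ]
}}

```text
t: 20.05
tool_pos: [0.6229, -0.2759, 0.0386]
ee_rot: [0.996, 0.094, 0.0, 0.0]
force: [0.1, -0.1, -2.0]
grip_width: 0.0389
grasp_force: 30.0
```

>>> {"method": "apply_moves", "body": {
  "deltas": [
    [-0.5,[0,0,1],0],
    [-0.5,[0,0,2],0],
    [-0.5,[0,0,3],0],
    [-0.5,[0,0,3],0]
  ]
}}

```text
t: 20.38
tool_pos: [0.6226, -0.2757, 0.0347]
ee_rot: [0.996, 0.094, -0.0, -0.0]
force: [-0.1, -0.2, -1.3]
grip_width: 0.0386
grasp_force: 30.0
```

>>> {"method": "apply_moves", "body": {
  "deltas": [
    [-0.5,[0,0,1],0],
    [-0.5,[0,0,2],0],
    [-0.5,[0,0,2],0]
  ]
}}

```text
t: 20.63
tool_pos: [0.6226, -0.2757, 0.0327]
ee_rot: [0.996, 0.094, -0.0, -0.0]
force: [-0.0, 0.2, -1.8]
grip_width: 0.0391
grasp_force: 30.0
```

>>> {"method": "apply_moves", "body": {
  "deltas": [
    [-0.5,[0,0,0.7],0],
    [-0.5,[0,0,1.5],0],
    [-0.5,[0,0,1.5],0]
  ]
}}

```text
t: 20.88
tool_pos: [0.6226, -0.2757, 0.0313]
ee_rot: [0.996, 0.094, -0.0, -0.0]
force: [-0.1, 0.1, -0.8]
grip_width: 0.0391
grasp_force: 30.0
```

>>> {"method": "apply_moves", "body": {
  "deltas": [
    [-0.5,[0,0,0.7],0],
    [-0.5,[0,0,1.2],0],
    [-0.5,[0,0,1.2],0]
  ]
}}

```text
t: 21.13
tool_pos: [0.6226, -0.2757, 0.0301]
ee_rot: [0.996, 0.094, -0.0, -0.0]
force: [-0.1, 0.0, -1.6]
grip_width: 0.0388
grasp_force: 30.0
```

>>> {"method": "apply_moves", "body": {
  "deltas": [
    [-0.5,[0,0,0.7],0],
    [-0.5,[0,0,1.5],0],
    [-0.5,[0,0,1.5],0]
  ]
}}

```text
t: 21.38
tool_pos: [0.6226, -0.2757, 0.0286]
ee_rot: [0.996, 0.094, -0.0, -0.0]
force: [0.2, 0.4, -0.7]
grip_width: 0.0389
grasp_force: 30.0
```

>>> {"method": "apply_moves", "body": {
  "deltas": [
    [-0.5,[0,0,0.7],0],
    [-0.5,[0,0,1.2],0],
    [-0.5,[0,0,1.2],0]
  ]
}}

```text
t: 21.63
tool_pos: [0.6226, -0.2757, 0.0274]
ee_rot: [0.996, 0.094, -0.0, -0.0]
force: [-0.2, 0.6, -1.3]
grip_width: 0.0387
grasp_force: 30.0
```

>>> {"method": "apply_moves", "body": {
  "deltas": [
    [-0.5,[0,0,1],0],
    [-0.5,[0,0,2],0],
    [-0.5,[0,0,2],0]
  ]
}}

```text
t: 21.88
tool_pos: [0.6226, -0.2757, 0.0253]
ee_rot: [0.996, 0.094, -0.0, -0.0]
force: [-0.9, 0.3, -0.9]
grip_width: 0.039
grasp_force: 30.0
```

>>> {"method": "apply_moves", "body": {
  "deltas": [
    [-0.5,[0,0,1],0],
    [-0.5,[0,0,2],0],
    [-0.5,[0,0,2],0]
  ]
}}

```text
t: 22.13
tool_pos: [0.6226, -0.2757, 0.0233]
ee_rot: [0.996, 0.094, -0.0, -0.0]
force: [0.1, -0.1, -0.9]
grip_width: 0.0389
grasp_force: 30.0
```

Clamp a is now within 9 mm of the pan floor. I'm releasing it and lifting clear.

>>> {"method": "apply_moves", "body": {
  "deltas": [
    [0.0,[0,0,0],0],
    [0.1,[0,0,0],0],
    [0.1,[0,0,0],0],
    [0.1,[0,0,0],0],
    [0.1,[0,0,-10],0],
    [0.1,[0,0,-30],0],
    [0.1,[0,0,-65],0],
    [0.1,[0,0,-105],0],
    [0.1,[0,0,-145],0],
    [0.1,[-30,0,-170],0],
    [0.1,[-60,0,-170],0],
    [0.1,[-60,0,-170],0]
  ]
}}

```text
t: 23.13
tool_pos: [0.5608, -0.288, 0.1963]
ee_rot: [0.996, 0.094, 0.001, 0.001]
force: [-1.7, 0.8, -0.8]
grip_width: 0.0512
grasp_force: 0.0
```

Run:
```python
from h import *
f();a=grab_frame('wrist');b=grab_frame('top');t0=cv2.imread('pics/top0.png')
crop=lambda i:cv2.resize(i[110:280,260:480],None,fx=1.8,fy=1.8)
top=np.hstack([crop(t0),crop(b)])
cv2.imwrite('pics/fin.png',np.vstack([cv2.resize(a[:330],(440,227)) if 0 else cv2.resize(a[:380],(top.shape[1],290)),top])) ;print(top.shape)
```

```text
t 23.13 pull -1.54 F [-1.7  0.8 -0.8] M [ 0.01  0.05 -0.01] [ 0.5608 -0.288   0.1963] 0.0 0.05116501194981718
(306, 792, 3)
```

View pics/fin.png

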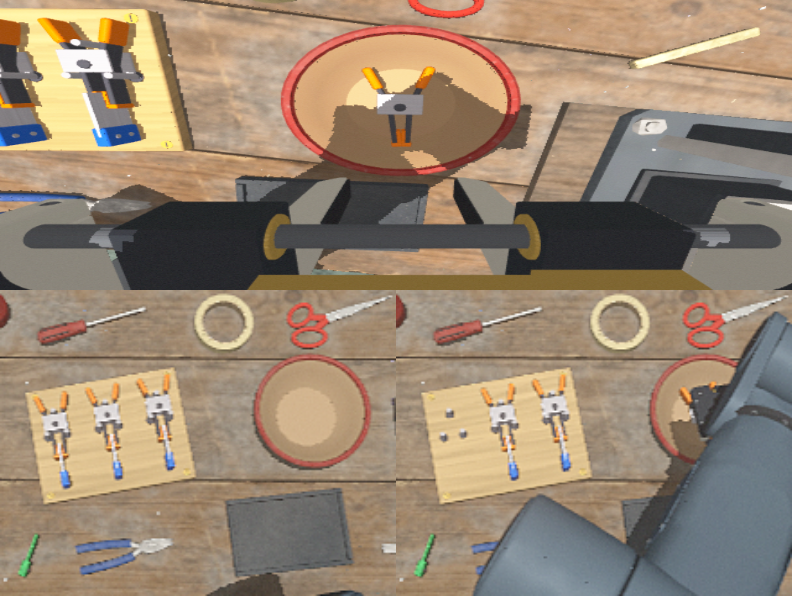

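The clamp rests in the pan at (400,105), and clamps b and c still hold their cards in the jig. The screwdriver and the visible part of the pliers haven't moved. The arm touches nothing, so I'm handing in.

```bash
python3 -c "
from bench import order
print(order.hand_in())"
```

```text
the job is handed in; nothing more can be done
None
```

Clamp a was the weak one: its card slid out at about 6 N, while b and c held at 9 to 10 N; card a is on the black plate (standing on edge), clamp a is in the red-rimmed pan, b and c are still in the jig gripping their cards, and the job was handed in at about 23 s.

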